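Load a wooden base into the drilling press chute

ROBOT

A 6-joint arm with a two-finger parallel gripper is mounted at the origin on the work surface. World frame = base frame: x ahead of the robot, y to its left, z up, the work surface at z = 0. Lengths are in mm, angles in rad, forces in N, time in s.
With the tool pointing down it reaches from about 300 to 875 mm from the base axis. Payload 6.4 kg.
Tool frame: the origin (TCP) lies midway between the tips of the shut fingers; the grasp point (between the pads) lies 19 mm behind it (env.grip_depth is the distance from the TCP to the grasp point, in mm); y points along the fingers, x is the direction in which the jaws open and shut, and the axes are right-handed (so a half turn about y gives the same grasp; the last joint's range is limited). The gripper opens to 85 mm and grips with 20 to 120 N. Pads are 22 mm wide; open, the fingers measure 114 mm over their backs; the gripper's body (76 mm by 85 mm) begins 54 mm behind the grasp point. The pads swing forward as they close: fully open they stand 13 mm farther back than shut.
Start: joints at [-1.46, 0.181, 1.607, -0, 1.354, -0.206], TCP at [179.144, -546.396, 231.288] pointing down, gripper open.
Joint ranges: [-2.99, 2.99], [-0.89, 2.07], [0.3, 2.58], [-1.14, 4.28], [0, 2.63], [-3.12, 3.12]. Speed limits (rad/s): [2.57, 2.57, 3.01, 3.14, 3.14, 3.14].

INTERFACE

Orientations are given as a rotation vector (axis times angle).
In Python, from station import env, cams, job_done, find_in, outline_of gives the robot as it stands.
- The arm moves only by the shell command python3 -m handwheel 'ROWS'. ROWS is JSON, a list of rows, each an object of numbers: "ax", "ay", "az": the turn, a rotation vector about the tool's x, y, z in degrees; "tx", "ty", "tz": the shift along the tool's x, y, z in m; "grip": the finger opening in m, from 0 to 0.0854. In form: [{"ax": .., "ay": .., "az": .., "tx": .., "ty": .., "tz": .., "grip": ..}, ...]. A call has 1 to 12 rows; each row is the pose to reach, as a shift and turn from the pose measured when the call began, along the tool's axes at that moment; what a row does not reach only later rows make up. A row lasts 1/10 s, in which the tool goes at most 50 mm and 8.59 degrees, less where a joint would pass 70% of its speed; a pose out of reach is approached as far as the arm can. A call with a gripper value outside its range is refused whole. The fingers move at their own pace and stop on an object; the grip force is fixed at half the most. Time passes only in rows, so rows that repeat a pose let the fingers close. It gives the time, the measured TCP pose, the force and the opening at its end, in the units of the state.
- env.sense(): the state, without advancing time (a new reading comes with each control period).
- cams.read_camera(name): name is "scene" or "top" or "wrist"; returns a dict with "frame" (400x640x3 uint8, blue, green, red), "z_map" (400x640 float32, mm along the optical axis (not along the pixel's ray), 0 where there is no reading), "fovy" (degrees; the focal length in pixels is half the picture's height over the tangent of half this angle, whatever the lens; pixels are square), "cx", "cy" (the principal point, pixels), "dist" ([k1, k2, p1, p2, k3] as OpenCV has them; the pictures are not rectified), "cam_to_world" (4x4, takes a point from camera to world coordinates); the wrist camera has in their place "tool_from_camera" (4x4, takes a point from camera to tool coordinates, whose origin is the TCP and whose axes are the tool frame's). Camera axes: x right, y down, z forward; pixel columns grow to the right and rows downward; lengths in mm; the calibration is good to about 2 mm. A picture is of the moment at which its call begins: read the wrist's pose just before it.
- job_done(): hands the job in, once; it reports no verdict.
Trained networks look in a picture, given as the dict that the camera call returned (one of the last four; its "shot" number tells which), for a name from the list of things; names that differ only in an ending like _2 or _b are one class to them, and where a whole thing is asked for, a point or a joint stands for the part that bears it (a point fixed in the world has none). Each returns a list of dicts, best first, with "p" (0 to 1); they miss things now and then, are a little off and sometimes report something else, mostly with a low value. They report only what shows in the picture. A call takes as long as a camera call. They do not tell look-alikes from the thing itself.
- find_in(name, picture): "extent" ([left, top, right, bottom] in pixels, round what is visible of it).
- outline_of(name, picture): "pixels" (400x640 bool, what is visible of it) and "extent" ([left, top, right, bottom] in pixels, round what is visible of it).
The state is a dict: "time_s": time; "joints": joint angles; "qd": joint speeds; "effort": joint torques, N m; "position": TCP position; "ee_rot": TCP orientation; "ft_force": force on the tool from outside, world axes, zero at the start; "ft_torque": the same for the moment, N m; "width": opening from 0.0 (shut) to 1.0 (fully open).
Only numpy, scipy, OpenCV 4.12 (cv2) and the standard library are available. Lean on these libraries where they do the work, as an engineer would, in place of code of your own. Each camera call takes 0.05 s, during which the arm holds its last target.

TASK

Set the pale wooden puck down on the white loading patch at the top of the sloped feed chute, then push it down the chute until it rests firmly against the red sprung escapement stop and the yellow catch has sprung up behind it, and let go. Press gently: push the stop back only as far as the catch needs, and never force it further. Leave the dark puck, the secateurs and the jar where they are.

Things in the scene. Friction and masses are not known exactly. Their poses are not given: they have to be found in the camera images.
- pale_puck_center (a point): Centre (half-way up) of the pale, light-wood puck: a solid upright cylinder 56 mm in diameter and 36 mm high, about 0.2 kg, flat faces, z along its axis (up), a dark dot on the top. It starts standing on the table.
- dark_puck_center (a point): Centre of the dark-stained wooden puck, same size as the pale one. Not to be used; leave it alone. It starts on the table near the pale one, either may be the nearer to the robot.
- secateurs: Red-handled garden secateurs lying on the table, about 170 mm long and 50 mm wide; origin underneath, near the pivot, x towards the blades. Leave alone.
- jar: Green glass jar with a white cap, 64 mm in diameter, 85 mm high, origin at the centre of its underside. Leave alone.
- chute: Fixed feed chute. Origin on the table under its middle; x is level and points downhill, z up. Flat steel floor, 280 mm long, 75 mm above the origin there, falling 0.21 rad (12 degrees) to +x. s below = distance along the slope from that point, downhill positive; open upper end at s = -140 mm. Channel 60 mm wide between green walls 4 mm thick, 18 mm high; nothing above it.
- loading_spot (a point): Point on the chute floor at s = -75 mm, mid-width, where the puck's underside centre should be set down, flat on the slope. Axes as the chute's (level, not sloped). The white loading patch runs from s = -125 to -50 mm. The puck does not slide by itself: friction holds it wherever it is left on the slope.
- stop_range (a point): Floor point at s = +80 mm, mid-width: NOT the stop itself. The escapement head (dark steel crossbar, 32 mm above the floor, with red stop and yellow catch) is clamped at a setting that differs each time and is not given: the uphill face of the red stop rests anywhere from s = +60 to +100 mm, so the end of the push must be felt (or seen). The puck's middle ends about 26 mm uphill of that face.
- press_foot (a point): Middle of the top of the green press foot beyond the chute's lower end, 85 mm above the table, 95 mm along the chute's x by 150 mm, with a small drill column and grey head on it up to 245 mm. Axes as the chute's. Only to be kept clear of.
- gate (a joint): Travel (m) of the red sprung stop, a plate 56 mm wide, 2 to 32 mm above the floor: 0 at rest, growing downhill. It yields from 3 N, then 1.2 N per mm. The catch needs 2 mm (5.4 N, plus 0.5 to 4 N to slide the puck); over 8 mm (12.6 N on the stop) overruns it and spoils the run. Once the pusher is withdrawn it presses the puck back on the catch and stays about 2 mm in.
- catch (a joint): Travel (m) of the yellow spring catch in mid-floor, 14 mm wide: 0 = up, crest 6 mm above the floor; 0.006 = pressed flush. Ramp begins 78 mm and crest ends 54 mm uphill of the stop's resting face. The puck rides over it with little force; once its uphill edge is past, the catch springs up behind it and holds it. A pusher tip 9 mm or more above the floor clears it.
Mind the look-alikes: they are no part of the job. Several things look just like the part that bears pale_puck_center: the one meant starts nearest to the robot's base.

How it is judged:
By the outcome, as a careful person would: the job done as asked, in the order asked, and still so for the second after the job is handed in, with the robot touching nothing.
It also fails if it takes over 67 s, if anything falls off the work surface, if the arm or the gripper's body presses on something with over 40 N, if the wrist force passes 120 N, or if a joint passes its speed limit or range.

## Working session

There is one attempt and no reset: what is moved stays moved. The work goes in short steps, Python scripts to look and compute and a shell command to move; the robot and the scene stay as the last step left them, time stands still between calls to the robot, and variables do not carry over. Pictures are saved under pics/ and viewed, and the job is handed in when it is done.

```bash
ls; mkdir -p pics
cat > h.py <<'E'
import numpy as np, cv2
from scipy.spatial.transform import Rotation as R
from station import env, cams, job_done, find_in, outline_of
def K(p):
    f=200/np.tan(np.radians(p["fovy"])/2)
    return np.array([[f,0,p["cx"]],[0,f,p["cy"]],[0,0,1.]])
def c2w(p,st=None):
    if "cam_to_world" in p: return np.array(p["cam_to_world"])
    T=np.eye(4);T[:3,:3]=R.from_rotvec(st["ee_rot"]).as_matrix();T[:3,3]=st["position"]
    return T@np.array(p["tool_from_camera"])
def pts(p,uv,z=None,st=None):
    uv=np.asarray(uv,float).reshape(-1,2)
    n=cv2.undistortPoints(uv.reshape(-1,1,2),K(p),np.array(p["dist"],float)).reshape(-1,2)
    if z is None: z=p["z_map"][np.clip(uv[:,1].astype(int),0,399),np.clip(uv[:,0].astype(int),0,639)]
    z=np.asarray(z,float)*np.ones(len(uv))
    c=np.c_[n*z[:,None],z,np.ones(len(uv))]
    return (c2w(p,st)@c.T).T[:,:3]
def onplane(p,uv,h,st=None):
    a=pts(p,uv,1.,st);o=c2w(p,st)[:3,3];d=a-o
    return o+d*((h-o[2])/d[:,2])[:,None]
def proj(p,X,st=None):
    T=np.linalg.inv(c2w(p,st));X=np.asarray(X,float).reshape(-1,3)
    r,_=cv2.Rodrigues(T[:3,:3]);u,_=cv2.projectPoints(X,r,T[:3,3],K(p),np.array(p["dist"],float));return u.reshape(-1,2)
E
python3 - <<'E'
from h import *
np.set_printoptions(precision=1,suppress=True)
st=env.sense();print({k:np.round(v,3) for k,v in st.items()},env.grip_depth)
for n in ["scene","top","wrist"]:
    s=env.sense();p=cams.read_camera(n);cv2.imwrite(f"pics/{n}0.png",p["frame"])
    print(n,p["fovy"],p["cx"],p["cy"],p["dist"]);
    if n!="wrist":print(np.array(p["cam_to_world"]))
    else: print(np.array(p["tool_from_camera"]))
    for o in ["pale_puck_center","dark_puck_center","chute","jar","secateurs","gate","catch","press_foot"]:
        for d in find_in(o,p)[:4]: print(o,np.round(d["extent"]),round(d["p"],2))
E
```

```text
pics
{'time_s': np.float64(0.0), 'joints': array([-1.5,  0.2,  1.6, -0. ,  1.4, -0.2]), 'qd': array([ 0.,  0., -0., -0., -0., -0.]), 'effort': array([  0. , -44.5, -35.1,  -0. ,   0. ,   0. ]), 'position': array([ 179.1, -545.8,  230.4]), 'ee_rot': array([-1.3,  1. , -1. ]), 'ft_force': array([-0.2, -0.2,  0.7]), 'ft_torque': array([ 0.1,  0. , -0. ]), 'width': np.float64(1.0)} 18.700000000000003
scene 48.980698455560116 315.9732881485492 208.97028550333116 [-0.1  0.   0.   0.   0. ]
[[  -0.5    0.7   -0.6 1324.1]
 [   0.9    0.4   -0.3  426.4]
 [  -0.    -0.7   -0.8 1029.1]
 [   0.     0.     0.     1. ]]
pale_puck_center [263. 155. 280. 172.] 0.74
pale_puck_center [272. 203. 288. 222.] 0.63
pale_puck_center [195. 162. 217. 182.] 0.5
dark_puck_center [241. 180. 258. 199.] 0.68
chute [341. 178. 490. 300.] 0.96
jar [219. 133. 240. 168.] 0.64
secateurs [234. 227. 282. 265.] 0.55
gate [413. 224. 420. 243.] 0.41
gate [263. 156. 282. 171.] 0.27
press_foot [340. 176. 490. 298.] 0.56
press_foot [265. 156. 282. 172.] 0.4
top 55.095834503801974 319.7950616407922 202.2633277306308 [-0.1  0.   0.   0.   0. ]
[[  0.1  -1.    0.2 427.1]
 [ -1.   -0.1   0.   -8.7]
 [  0.   -0.2  -1.  973.1]
 [  0.    0.    0.    1. ]]
pale_puck_center [408. 273. 430. 296.] 0.72
pale_puck_center [471. 224. 503. 245.] 0.71
dark_puck_center [406. 216. 431. 238.] 0.64
chute [100. 166. 306. 284.] 0.89
jar [469. 257. 508. 287.] 0.61
secateurs [333. 143. 401. 182.] 0.88
gate [190. 211. 209. 236.] 0.75
gate [226. 228. 232. 237.] 0.44
catch [226. 230. 234. 239.] 0.48
catch [465. 260. 504. 286.] 0.43
press_foot [ 98. 159. 305. 280.] 0.82
wrist 68.51560553344068 317.26158596447937 195.15642287135208 [-0.1  0.   0.   0.   0. ]
[[   1.    -0.     0.    -0.7]
 [  -0.    -0.3    1.  -142.6]
 [   0.    -1.    -0.3   78.8]
 [   0.     0.     0.     1. ]]
```

View pics/scene0.png

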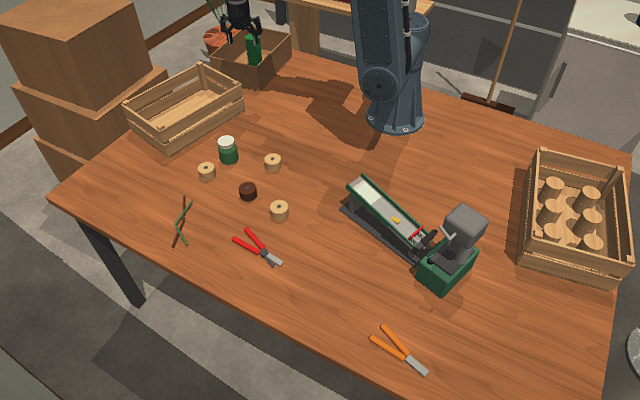

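View pics/top0.png

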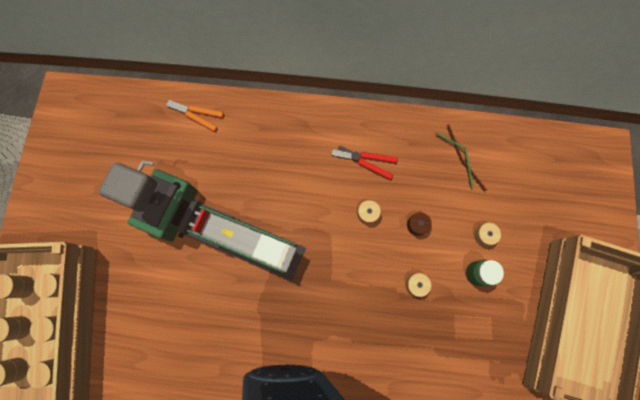

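View pics/wrist0.png

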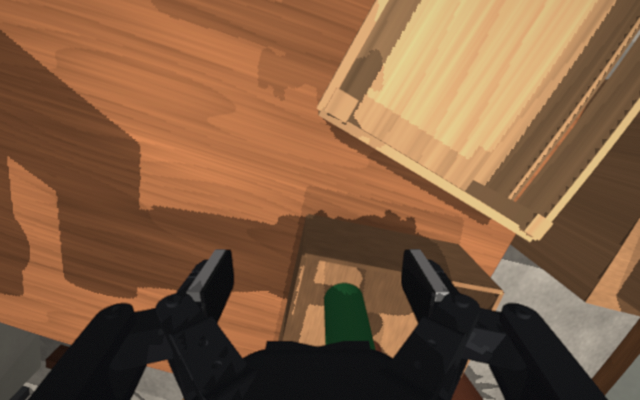

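The top view shows three pale pucks, at (420,285), (489,234) and (369,211), and the dark one at (420,224). The chute runs from (290,260) down to (200,218), with the head around (200,220). The red secateurs are at (365,160) and the jar at (488,272). I'll measure these now.

Run:
```python
from h import *
np.set_printoptions(precision=1,suppress=True)
for n in ["top","scene"]:
    p=cams.read_camera(n); 
    # pixels for pucks
    C={"top":[(420,285),(489,234),(369,211),(420,224)],"scene":[(272,159),(206,168),(279,206),(248,188)]}[n]
    for c in C:
        x0,y0=c
        pl=onplane(p,[c],36)[0]
        g=np.array([(u,v) for u in range(x0-18,x0+19) for v in range(y0-18,y0+19)])
        P=pts(p,g); m=(P[:,2]>28)&(P[:,2]<44)&(np.hypot(*(P-pl)[:,:2].T)<40)
        Q=P[m];(cx,cy),r=cv2.minEnclosingCircle(Q[:,:2].astype(np.float32))
        print(n,c,"plane",pl,"top pts mean",Q.mean(0),m.sum(),"circ",cx,cy,r,"range",np.hypot(*pl[:2]))
    # whole cloud of chute
    if n=="top": ext=(95,155,310,290)
    else: ext=(335,170,495,305)
    g=np.array([(u,v) for u in range(ext[0],ext[2]) for v in range(ext[1],ext[3])])
    P=pts(p,g); np.savez(f"ch_{n}.npz",g=g,P=P,c=p["frame"][g[:,1],g[:,0]])
    im=cv2.resize(p["frame"][ext[1]:ext[3],ext[0]:ext[2]],None,fx=3.6,fy=3.6,interpolation=cv2.INTER_CUBIC)
    cv2.imwrite(f"pics/chute_{n}.png",im)
    c=C[0]; cv2.imwrite(f"pics/puck_{n}.png",cv2.resize(p["frame"][c[1]-70:c[1]+50,c[0]-70:c[0]+90],None,fx=4,fy=4))
```

```text
top (420, 285) plane [ 456.7 -253.7   36. ] top pts mean [ 458.5 -251.1   35.8] 428 circ 458.82000732421875 -252.70689392089844 28.31450843811035 range 522.3963459086757
top (489, 234) plane [ 598.3 -420.3   36. ] top pts mean [ 599.4 -420.9   36. ] 388 circ 599.9774169921875 -422.29498291015625 28.466915130615234 range 731.1986522896989
top (369, 211) plane [ 624.7 -116.6   36. ] top pts mean [ 624.2 -115.7   35.7] 384 circ 625.1322631835938 -115.72570037841797 28.070880889892578 range 635.464393490509
top (420, 224) plane [ 605.4 -245.7   36. ] top pts mean [ 607.3 -246.1   35.6] 398 circ 607.8571166992188 -246.82762145996094 28.217790603637695 range 653.3444122940363
scene (272, 159) plane [ 460.8 -250.4   36. ] top pts mean [ 462.1 -247.4   35. ] 166 circ 459.08990478515625 -247.60919189453125 30.62188720703125 range 524.4798129872468
scene (206, 168) plane [ 603.3 -417.3   36. ] top pts mean [ 604.6 -418.5   35.3] 186 circ 603.6927490234375 -422.27545166015625 31.07760238647461 range 733.5969830130168
scene (279, 206) plane [ 624.9 -115.5   36. ] top pts mean [ 628.3 -114.1   36.5] 213 circ 627.1830444335938 -116.09265899658203 28.564653396606445 range 635.4901909234527
scene (248, 188) plane [ 609.6 -241.8   36. ] top pts mean [ 612.6 -242.2   35.3] 201 circ 610.4961547851562 -243.68121337890625 30.57665252685547 range 655.8053939693236
```

View pics/chute_top.png

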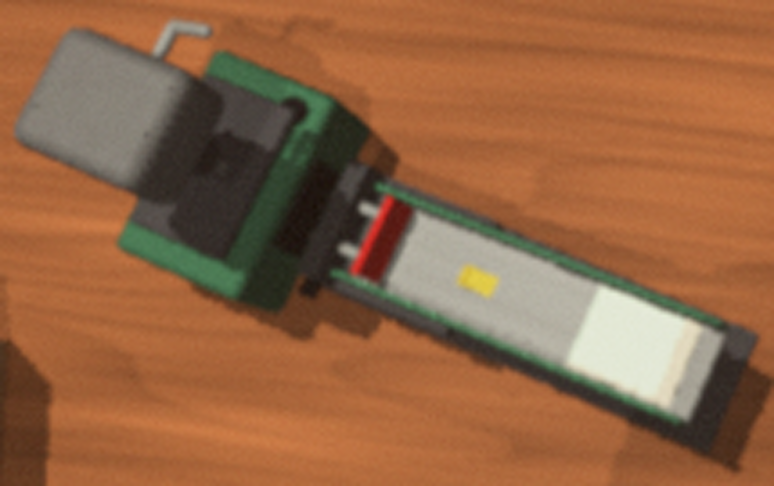

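View pics/chute_scene.png

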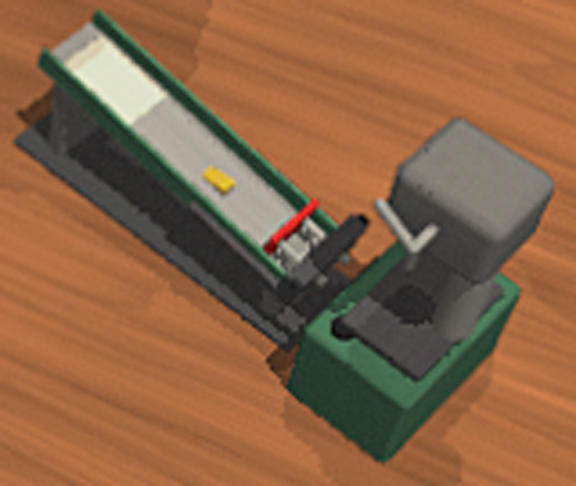

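View pics/puck_top.png

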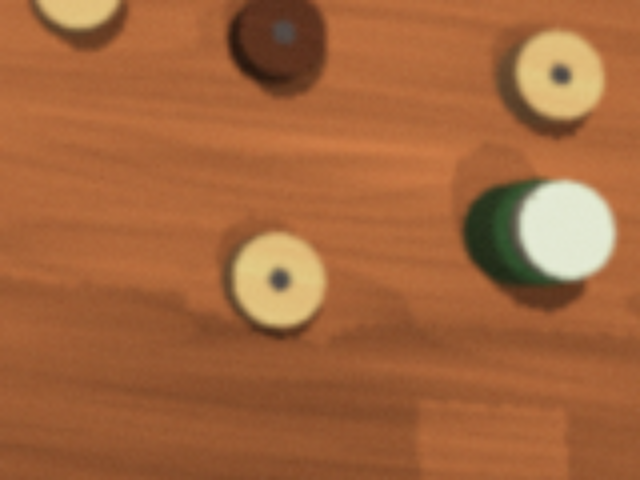

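Crop check: the chosen puck, top view (420,285), is pale with a dark dot. It's also the nearest to the base, at 522 mm against 635 and 731. Next is the chute fit.

```bash
cat > fit.py <<'E'
from h import *
from scipy.optimize import least_squares
np.set_printoptions(precision=1,suppress=True)
for n in ["top","scene"]:
    d=np.load(f"ch_{n}.npz");P,c=d["P"],d["c"].astype(float)
    hsv=cv2.cvtColor(d["c"][None],cv2.COLOR_BGR2HSV)[0]
    fl=(hsv[:,1]<45)&(hsv[:,2]>110)&(P[:,2]>45)&(P[:,2]<115)
    # RANSAC-ish robust plane z=a+bx+cy
    Q=P[fl]
    f=lambda t:(t[0]+t[1]*(Q[:,0]-400)+t[2]*Q[:,1]-Q[:,2])
    t=least_squares(f,[75,0,0],loss="soft_l1",f_scale=1.).x
    res=f(t); 
    g=-t[1:];print(n,"plane",t,"slope",np.arctan(np.hypot(*g)),"yaw",np.arctan2(g[1],g[0]),"rms",np.median(abs(res)),fl.sum())
    u=g/np.hypot(*g)
    # refine yaw by shape: minAreaRect of floor inliers
    I=Q[abs(res)<2.5]
    print(cv2.minAreaRect(I[:,:2].astype(np.float32)))
    for nm,m in dict(white=fl&(hsv[:,2]>205),yellow=(hsv[:,0]>20)&(hsv[:,0]<35)&(hsv[:,1]>120)&(P[:,2]>55)&(P[:,2]<100),red=((hsv[:,0]<6)|(hsv[:,0]>174))&(hsv[:,1]>170)&(P[:,2]>50)).items():
        if m.sum()>4: print(nm,m.sum(),P[m].mean(0),cv2.minAreaRect(P[m][:,:2].astype(np.float32)))
E
python3 fit.py
```

```text
top plane [121.3  -0.1  -0.2] slope 0.2143510117711959 yaw 1.2980978241519754 rms 1.0027957961547358 2308
((518.5380859375, 182.0515899658203), (260.5352478027344, 59.91091537475586), 73.49945831298828)
white 719 [496.4 107.5  93.3] ((496.6864013671875, 107.62287902832031), (73.1916275024414, 54.39185333251953), 73.38212585449219)
yellow 51 [529.5 217.7  71.5] ((529.1705322265625, 217.8568572998047), (21.927352905273438, 12.579853057861328), 71.15657806396484)
red 165 [549.2 284.3  77. ] ((549.581787109375, 285.8345642089844), (11.769834518432617, 53.15873336791992), 72.9616928100586)
scene plane [118.3  -0.   -0.2] slope 0.20933379418778525 yaw 1.478000529382383 rms 1.559108789301277 1079
((512.9657592773438, 181.36236572265625), (252.73631286621094, 52.10245132446289), 73.06043243408203)
white 270 [494.1 112.4  92.9] ((493.2784423828125, 111.5064697265625), (65.98820495605469, 47.627559661865234), 71.5184097290039)
yellow 34 [531.  218.6  72.2] ((530.3348388671875, 217.724853515625), (22.579837799072266, 14.019454956054688), 75.50892639160156)
red 48 [553.3 288.1  81.9] ((552.2269897460938, 287.99334716796875), (5.565793037414551, 57.281253814697266), 72.19874572753906)
```

Run:
```python
from h import *
np.set_printoptions(precision=3,suppress=True)
st=env.sense();M=R.from_rotvec(st["ee_rot"]).as_matrix();print(M,st["position"])
th=1.281;u=np.array([np.cos(th),np.sin(th),0]);
for sg in (1,-1):
    x=sg*u;y=np.array([0,0,-1.]);z=np.cross(x,y);T=np.c_[x,y,z];rel=R.from_matrix(M.T@T).as_rotvec(degrees=True);print(sg,rel)
```

```text
[[ 0.312 -0.     0.95 ]
 [-0.95   0.     0.312]
 [-0.    -1.    -0.   ]] [ 179.156 -546.389  231.281]
1 [  -0.    -145.242   -0.001]
-1 [ 0.001 34.758 -0.   ]
```

```bash
python3 -m handwheel '[{"ax":0,"ay":0,"az":0,"tx":0,"ty":-0.05,"tz":0,"grip":0.085},{"ax":0,"ay":5,"az":0,"tx":-0.02,"ty":-0.06,"tz":0.037,"grip":0.085},{"ax":0,"ay":12,"az":0,"tx":-0.04,"ty":-0.06,"tz":0.074,"grip":0.085},{"ax":0,"ay":19,"az":0,"tx":-0.06,"ty":-0.05,"tz":0.111,"grip":0.085},{"ax":0,"ay":26,"az":0,"tx":-0.083,"ty":-0.03,"tz":0.154,"grip":0.085},{"ax":0,"ay":34.8,"az":0,"tx":-0.106,"ty":0,"tz":0.197,"grip":0.085},{"ax":0,"ay":34.8,"az":0,"tx":-0.129,"ty":0.02,"tz":0.24,"grip":0.085},{"ax":0,"ay":34.8,"az":0,"tx":-0.152,"ty":0.04,"tz":0.283,"grip":0.085},{"ax":0,"ay":34.8,"az":0,"tx":-0.175,"ty":0.06,"tz":0.326,"grip":0.085},{"ax":0,"ay":34.8,"az":0,"tx":-0.1932,"ty":0.08,"tz":0.3585,"grip":0.085},{"ax":0,"ay":34.8,"az":0,"tx":-0.1932,"ty":0.08,"tz":0.3585,"grip":0.085},{"ax":0,"ay":34.8,"az":0,"tx":-0.1932,"ty":0.08,"tz":0.3585,"grip":0.085}]'
python3 - <<'E'
from h import *
np.set_printoptions(precision=3,suppress=True)
st=env.sense();print(st["position"],st["joints"],st["time_s"],st["ft_force"],R.from_rotvec(st["ee_rot"]).as_matrix())
p=cams.read_camera("wrist");cv2.imwrite("pics/w1.png",p["frame"])
for d in find_in("pale_puck_center",p): print(d)
X=np.array([[459.5,-251,36]]);print(proj(p,X,st))
d=np.load("ch_top.npz");P=d["P"];u=np.array([np.cos(1.281),np.sin(1.281)]);q=(P[:,:2]-[521.2,189.6])@u
for h in (90,120,150,200):
    m=P[:,2]>h;print(h,m.sum(),np.percentile(q[m],[1,5,50,99]))
E
```

```text
time_s: 2.65
position: [459.9, -249.2, 150.1]
ee_rot: [-1.06, 1.42, -1.416]
ft_force: [0.6, -1.3, -0.1]
width: 0.999
[ 459.876 -249.22   150.129] [-0.724  0.157  1.809 -0.     1.178  1.134] 2.65 [ 0.563 -1.264 -0.135] [[-0.283 -0.002  0.959]
 [-0.959  0.002 -0.283]
 [-0.001 -1.    -0.002]]
{'extent': [292.8, 158.4, 354.8, 220.6], 'p': 0.81}
{'extent': [437.6, 0.0, 491.0, 10.5], 'p': 0.7}
{'extent': [75.1, 14.1, 162.2, 87.0], 'p': 0.61}
{'extent': [0.1, 199.9, 75.7, 289.7], 'p': 0.17}
[[319.906 190.073]]
90 4069 [-216.949 -132.536  191.253  257.419]
120 2104 [-216.949 -216.949  201.959  258.956]
150 2079 [-216.949 -216.949  202.635  258.96 ]
200 1974 [-216.949 -216.949  205.49   258.976]
```

View pics/w1.png

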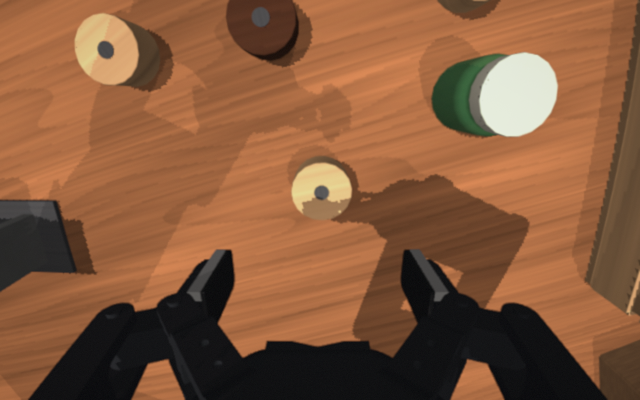

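The wrist view shows the chosen puck under the gripper. Its dot is at (321,192), about 2 px from my prediction. The jar is at (500,95) and the dark puck at (260,20), both well clear of the jaws.

Run:
```python
from h import *
np.set_printoptions(precision=1,suppress=True)
st=env.sense();p=cams.read_camera("wrist")
print(onplane(p,[(321,192)],36,st),pts(p,[(321,192),(330,180)],None,st))
g=np.array([(u,v) for u in range(285,365) for v in range(150,228)]);P=pts(p,g,None,st);m=(P[:,2]>30)&(P[:,2]<42);print(m.sum(),cv2.minEnclosingCircle(P[m][:,:2].astype(np.float32)))
```

```text
[[ 456.9 -254.3   36. ]] [[ 457.  -254.3   36.3]
 [ 465.5 -265.4   36.2]]
2727 ((457.23687744140625, -251.6094207763672), 27.86079216003418)
```

```bash
python3 -m handwheel '[{"ax":0,"ay":0,"az":0,"tx":0.0037,"ty":0.04,"tz":-0.0016,"grip":0.085},{"ax":0,"ay":0,"az":0,"tx":0.0037,"ty":0.08,"tz":-0.0016,"grip":0.085},{"ax":0,"ay":0,"az":0,"tx":0.0037,"ty":0.115,"tz":-0.0016,"grip":0.085},{"ax":0,"ay":0,"az":0,"tx":0.0037,"ty":0.135,"tz":-0.0016,"grip":0.085},{"ax":0,"ay":0,"az":0,"tx":0.0037,"ty":0.145,"tz":-0.0016,"grip":0.085},{"ax":0,"ay":0,"az":0,"tx":0.0037,"ty":0.145,"tz":-0.0016,"grip":0.085},{"ax":0,"ay":0,"az":0,"tx":0.0037,"ty":0.145,"tz":-0.0016,"grip":0.03},{"ax":0,"ay":0,"az":0,"tx":0.0037,"ty":0.145,"tz":-0.0016,"grip":0.03},{"ax":0,"ay":0,"az":0,"tx":0.0037,"ty":0.145,"tz":-0.0016,"grip":0.03},{"ax":0,"ay":0,"az":0,"tx":0.0037,"ty":0.145,"tz":-0.0016,"grip":0.03},{"ax":0,"ay":0,"az":0,"tx":0.0037,"ty":0.145,"tz":-0.0016,"grip":0.03},{"ax":0,"ay":0,"az":0,"tx":0.0037,"ty":0.145,"tz":-0.0016,"grip":0.03}]'
```

```text
time_s: 4.0
position: [458.3, -257.0, 9.3]
ee_rot: [-1.057, 1.416, -1.425]
ft_force: [-0.6, 0.2, 6.6]
width: 0.635
```

```bash
python3 -m handwheel '[{"ax":0,"ay":0,"az":0,"tx":0,"ty":0,"tz":0,"grip":0.03},{"ax":0,"ay":0,"az":0,"tx":0,"ty":0,"tz":0,"grip":0.03}]'
python3 - <<'E'
from h import *
np.set_printoptions(precision=3,suppress=True)
st=env.sense();print(st["position"],st["joints"],st["qd"],st["time_s"],st["ft_force"],st["ft_torque"],R.from_rotvec(st["ee_rot"]).as_matrix())
p=cams.read_camera("wrist");cv2.imwrite("pics/w2.png",p["frame"])
E
```

```text
time_s: 4.2
position: [458.8, -257.5, 10.2]
ee_rot: [-1.057, 1.414, -1.426]
ft_force: [0.5, 0.1, -2.7]
width: 0.633
[ 458.848 -257.457   10.24 ] [-0.737  0.385  1.867 -0.001  0.883  1.126] [ 0.001  0.011  0.006  0.002 -0.001  0.   ] 4.2 [ 0.493  0.079 -2.651] [ 0.005  0.001 -0.032] [[-0.287  0.005  0.958]
 [-0.958 -0.005 -0.287]
 [ 0.004 -1.     0.006]]
```

View pics/w2.png

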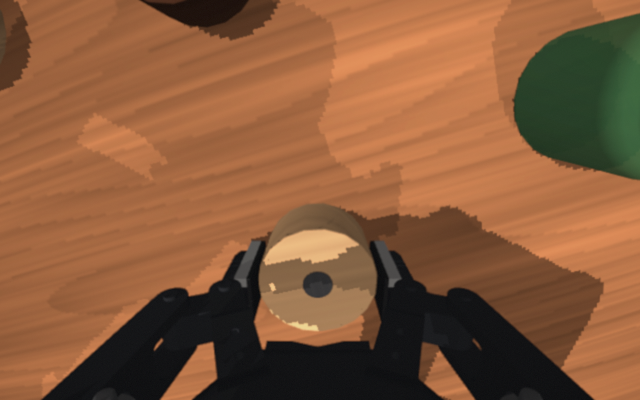

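Puck is held (opening ≈54 mm, dot at (317,285) between the pads). Next I'll work out the hover pose above the loading spot.

```bash
cat >> h.py <<'E'
AL=0.21
class Chute:
    def __init__(s,x=521.2,y=189.6,th=1.281):
        s.o=np.array([x,y,75.]);s.u=np.array([np.cos(th),np.sin(th),0]);k=np.array([0,0,1.])
        s.d=np.cos(AL)*s.u-np.sin(AL)*k;s.n=np.sin(AL)*s.u+np.cos(AL)*k;s.l=np.cross(s.d,s.n)
        s.M=np.c_[-s.d,-s.n,s.l]
    def pt(s,S,n=0,l=0): return s.o+S*s.d+n*s.n+l*s.l
    def inv(s,P): 
        q=np.asarray(P)-s.o;return np.stack([q@s.d,q@s.n,q@s.l],-1)
def rel(P,Mt,st=None):
    st=st or env.sense();M=R.from_rotvec(st["ee_rot"]).as_matrix()
    return M.T@(np.asarray(P)-st["position"]),R.from_matrix(M.T@Mt).as_rotvec(degrees=True)
E
python3 - <<'E'
from h import *
np.set_printoptions(precision=2,suppress=True)
st=env.sense();M=R.from_rotvec(st["ee_rot"]).as_matrix()
p=cams.read_camera("wrist");X=onplane(p,[(317,285)],36,st)[0];print(X,M.T@(X-st["position"]))
c=Chute();print(c.pt(-75))
print(rel(c.pt(-75,10+90),c.M,st), rel(c.pt(-75,10),c.M,st))
E
```

```text
[ 455.69 -255.58   36.  ] [ -0.63 -26.13  -3.11]
[500.24 119.31  90.63]
(array([-392.88, -180.22,  -67.19]), array([ -0.3 ,  -0.1 , -11.84])) (array([-374.41,  -92.14,  -67.64]), array([ -0.3 ,  -0.1 , -11.84]))
```

```bash
python3 -m handwheel '[{"ax":0,"ay":0,"az":0,"tx":0,"ty":-0.03,"tz":0,"grip":0.03},{"ax":0,"ay":0,"az":0,"tx":0,"ty":-0.075,"tz":0,"grip":0.03},{"ax":0,"ay":0,"az":0,"tx":-0.02,"ty":-0.115,"tz":-0.004,"grip":0.03},{"ax":0,"ay":0,"az":0,"tx":-0.05,"ty":-0.15,"tz":-0.01,"grip":0.03},{"ax":0,"ay":0,"az":0,"tx":-0.09,"ty":-0.175,"tz":-0.018,"grip":0.03},{"ax":0,"ay":0,"az":-2,"tx":-0.135,"ty":-0.18,"tz":-0.026,"grip":0.03},{"ax":0,"ay":0,"az":-4,"tx":-0.18,"ty":-0.18,"tz":-0.034,"grip":0.03},{"ax":0,"ay":0,"az":-6,"tx":-0.225,"ty":-0.18,"tz":-0.041,"grip":0.03},{"ax":0,"ay":0,"az":-8,"tx":-0.27,"ty":-0.18,"tz":-0.048,"grip":0.03},{"ax":0,"ay":0,"az":-10,"tx":-0.315,"ty":-0.18,"tz":-0.055,"grip":0.03},{"ax":-0.3,"ay":-0.1,"az":-11.8,"tx":-0.355,"ty":-0.18,"tz":-0.06,"grip":0.03},{"ax":-0.3,"ay":-0.1,"az":-11.8,"tx":-0.393,"ty":-0.18,"tz":-0.064,"grip":0.03}]'
python3 -m handwheel '[{"ax":0,"ay":0,"az":0,"tx":0,"ty":0,"tz":0,"grip":0.03},{"ax":0,"ay":0,"az":0,"tx":0,"ty":0,"tz":0,"grip":0.03}]'
python3 - <<'E'
from h import *
np.set_printoptions(precision=3,suppress=True)
st=env.sense();c=Chute();print(st["position"],st["joints"],st["ft_force"],rel(c.pt(-75,10,3),c.M,st))
p=cams.read_camera("wrist");cv2.imwrite("pics/w3.png",p["frame"])
p=cams.read_camera("top");cv2.imwrite("pics/t3.png",p["frame"])
E
```

```text
time_s: 5.5
position: [508.7, 141.3, 187.6]
ee_rot: [-1.238, 1.338, -1.565]
ft_force: [0.8, -1.0, -0.8]
width: 0.634
time_s: 5.7
position: [508.2, 142.4, 187.0]
ee_rot: [-1.24, 1.337, -1.563]
ft_force: [1.1, -0.8, -2.1]
width: 0.635
[508.202 142.393 187.009] [ 0.163  0.213  1.678 -0.193  1.35   2.071] [ 1.104 -0.79  -2.11 ] (array([ 3.735, 89.343,  2.076]), array([0.082, 0.281, 0.031]))
```

View pics/w3.png

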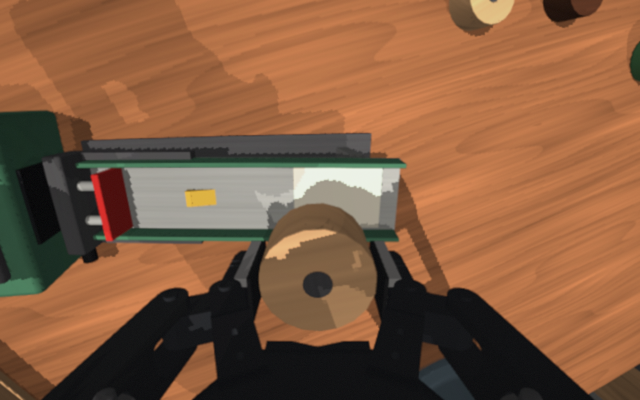

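View pics/t3.png

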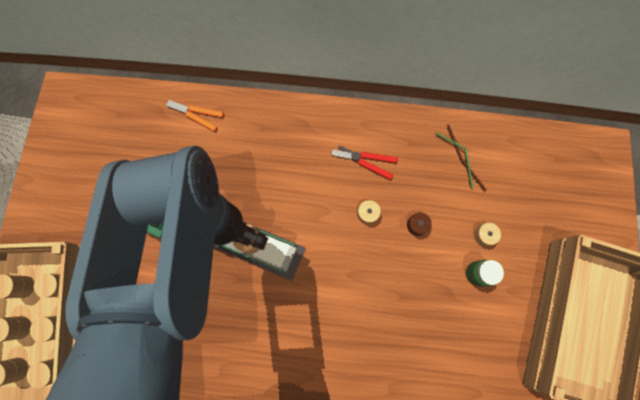

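```bash
cat > wfit.py <<'E'
from h import *
np.set_printoptions(precision=1,suppress=True)
st=env.sense();p=cams.read_camera("wrist");c=Chute()
g=np.array([(u,v) for u in range(60,420) for v in range(140,250)])
P=pts(p,g,None,st);q=c.inv(P);hsv=cv2.cvtColor(p["frame"],cv2.COLOR_BGR2HSV)[g[:,1],g[:,0]]
fl=(abs(q[:,1])<4)&(abs(q[:,2])<40)&(hsv[:,1]<60)
gr=(q[:,1]>10)&(q[:,1]<25)&(hsv[:,0]>50)&(hsv[:,0]<85)&(hsv[:,1]>80)
A=np.c_[np.ones(fl.sum()),q[fl][:,0],q[fl][:,2]]
print("floor n fit",np.linalg.lstsq(A,q[fl][:,1],rcond=None)[0]*[1,100,100],fl.sum())
for s0 in range(-130,100,20):
    m=fl&(abs(q[:,0]-s0)<6); w=gr&(abs(q[:,0]-s0)<6)
    if m.sum()>10: print(s0,"floor l",np.percentile(q[m][:,2],[1,99]),"wall l<0",np.percentile(q[w&(q[:,2]<0)][:,2],[5,95]) if (w&(q[:,2]<0)).sum()>5 else "", "l>0",np.percentile(q[w&(q[:,2]>0)][:,2],[5,95]) if (w&(q[:,2]>0)).sum()>5 else "")
for nm,m in dict(yellow=(hsv[:,0]>18)&(hsv[:,0]<35)&(hsv[:,1]>130)&(g[:,0]<240)&(g[:,0]>170),red=((hsv[:,0]<6)|(hsv[:,0]>174))&(hsv[:,1]>170)&(g[:,0]<160),white=fl&(hsv[:,2]>205)&(g[:,1]<185)).items():
    if m.sum()>4: print(nm,m.sum(),[np.percentile(q[m][:,i],[2,50,98]) for i in range(3)])
# front lower edge of stop: end of floor
m=fl&(g[:,0]<180)&(abs(q[:,2])<25);print("floor max s",np.percentile(q[m][:,0],[95,99,100]))
r=((hsv[:,0]<6)|(hsv[:,0]>174))&(hsv[:,1]>170)&(g[:,0]<160)
for n0 in (5,10,15,20,25,30):
    m=r&(abs(q[:,1]-n0)<3)
    if m.sum():print("red at n",n0,np.percentile(q[m][:,0],[5,50,95]),m.sum())
E
python3 wfit.py
```

```text
floor n fit [ 0.1 -0.3  0.1] 14315
-130 floor l [-30.8  25. ] wall l<0 [-32.3 -29.9] l>0 [30.8 33.4]
-110 floor l [-29.1  25.1] wall l<0 [-32.4 -30.5] l>0 [31.4 33.4]
-90 floor l [-9.5 25.1] wall l<0  l>0 [31.4 33.3]
-70 floor l [-5.2 25.1] wall l<0  l>0 [31.2 33.3]
-50 floor l [-12.9  25. ] wall l<0  l>0 [30.5 33.2]
-30 floor l [-30.6  24.8] wall l<0 [-32.4 -30.5] l>0 [30.5 33.2]
-10 floor l [-31.1  24.8] wall l<0 [-32.6 -30. ] l>0 [30.5 33.3]
10 floor l [-30.4  24.7] wall l<0 [-32.8 -29.9] l>0 [30.6 33.4]
30 floor l [-30.6  38.1] wall l<0 [-33.7 -30.2] l>0 [30.5 33.5]
50 floor l [-30.5  25. ] wall l<0 [-33.1 -30.2] l>0 [30.7 33.5]
70 floor l [-30.4  25.1] wall l<0 [-33.4 -30.2] l>0 [30.7 33.6]
90 floor l [-30.8  25.2] wall l<0 [-33.4 -30.5] l>0 [30.  33.7]
yellow 457 [array([19. , 30.5, 41.6]), array([-0.3,  3.6,  6.8]), array([-7.1, -0.1,  6.2])]
red 1934 [array([ 95.2,  96.5, 101.6]), array([ 4.7, 22.6, 32.8]), array([-26.3,   1.2,  26.6])]
white 1315 [array([-124.9,  -90. ,  -51.8]), array([-0.8,  0.5,  1.9]), array([11.9, 19. , 25.2])]
floor max s [ 96.4 121.  126.6]
red at n 5 [ 95.6  96.5 124.1] 196
red at n 10 [95.5 96.3 97.3] 291
red at n 15 [95.3 96.2 97.1] 307
red at n 20 [95.5 96.3 97.2] 336
red at n 25 [95.5 96.4 97.2] 358
red at n 30 [ 95.6  97.2 101.3] 700
```

Run:
```python
from h import *
np.set_printoptions(precision=2,suppress=True)
st=env.sense();p=cams.read_camera("wrist");c=Chute()
g=np.array([(u,v) for u in range(250,385) for v in range(200,335)])
P=pts(p,g,None,st);M=R.from_rotvec(st["ee_rot"]).as_matrix();t=(P-st["position"])@M
m=(abs(t[:,1]+26)<3)&(abs(t[:,0])<30)&(abs(t[:,2])<35);print(m.sum(),np.median(t[m],0))
print(cv2.minEnclosingCircle(t[m][:,[0,2]].astype(np.float32)),[np.percentile(t[m][:,i],[.5,99.5]) for i in (0,2)])
A=np.c_[np.ones(m.sum()),t[m][:,0],t[m][:,2]];print("top plane",np.linalg.lstsq(A,t[m][:,1],rcond=None)[0])
T=np.array(p["tool_from_camera"]);n=cv2.undistortPoints(np.array([[[317.,284.5]]]),K(p),np.array(p["dist"])).ravel();d=T[:3,:3]@[*n,1];o=T[:3,3];print("dot",o+d*((-26-o[1])/d[1]))
print(c.inv(st["position"]))
```

```text
9951 [ -0.61 -26.75   1.25]
((0.005033058580011129, 1.2820913791656494), 31.465473175048828) [array([-27.87,  26.71]), array([-27.8 ,  25.24])]
top plane [-26.71   0.     0.01]
dot [ -0.62 -26.    -3.01]
[-73.19  99.36   1.86]
```

The wrist view places the chute within 1 mm of my model. The stop face is at s≈96, and the catch runs from s 19 to 42, so the puck should end near s≈70. I'll lower to just above the walls and check sideways alignment.

```bash
python3 -m handwheel '[{"ax":0,"ay":0.2,"az":0,"tx":0.0024,"ty":0.03,"tz":0,"grip":0.03},{"ax":0,"ay":0.2,"az":0,"tx":0.0024,"ty":0.05,"tz":0,"grip":0.03},{"ax":0,"ay":0.2,"az":0,"tx":0.0024,"ty":0.065,"tz":0,"grip":0.03},{"ax":0,"ay":0.2,"az":0,"tx":0.0024,"ty":0.067,"tz":0,"grip":0.03},{"ax":0,"ay":0.2,"az":0,"tx":0.0024,"ty":0.067,"tz":0,"grip":0.03},{"ax":0,"ay":0.2,"az":0,"tx":0.0024,"ty":0.067,"tz":0,"grip":0.03}]'
python3 - <<'E'
from h import *
np.set_printoptions(precision=2,suppress=True)
st=env.sense();c=Chute();print(c.inv(st["position"]),st["ft_force"],rel(c.pt(-75.6,10,2.1),c.M,st))
p=cams.read_camera("wrist");cv2.imwrite("pics/w4.png",cv2.resize(p["frame"][130:360,180:460],None,fx=2.5,fy=2.5))
for cc in ("scene",): 
    q=cams.read_camera(cc);cv2.imwrite("pics/s4.png",cv2.resize(q["frame"][140:290,330:500],None,fx=4,fy=4))
g=np.array([(u,v) for u in range(235,400) for v in range(140,335)])
P=pts(p,g,None,st);qq=c.inv(P);hsv=cv2.cvtColor(p["frame"],cv2.COLOR_BGR2HSV)[g[:,1],g[:,0]]
gr=(qq[:,1]>12)&(qq[:,1]<22)&(hsv[:,0]>50)&(hsv[:,0]<85)&(hsv[:,1]>80)
for a,b in((-130,-100),(-100,-50),(-50,-20)):
    m=gr&(qq[:,0]>a)&(qq[:,0]<b)
    for sg in (1,-1):
        k=m&(sg*qq[:,2]>0)
        if k.sum()>5:print(a,sg,np.percentile(qq[k][:,2],[2,50,98]),k.sum())
w=(hsv[:,0]>8)&(hsv[:,0]<25)&(hsv[:,1]>70)&(qq[:,1]>25)&(abs(qq[:,2])<33)&(abs(qq[:,0]+75)<33)
print("puck l",np.percentile(qq[w][:,2],[.5,99.5]),"s",np.percentile(qq[w][:,0],[.5,99.5]),"n",np.percentile(qq[w][:,1],[1,50,99]))
for n0 in range(26,62,4):
    k=w&(abs(qq[:,1]-n0)<2)
    if k.sum()>5:print(n0,np.percentile(qq[k][:,2],[.5,99.5]),k.sum())
E
```

```text
time_s: 6.5
position: [504.7, 124.3, 123.7]
ee_rot: [-1.233, 1.341, -1.57]
ft_force: [-0.2, -0.4, -1.9]
width: 0.636
[-76.01  33.58   2.84] [-0.25 -0.41 -1.89] (array([-0.4 , 23.58, -0.75]), array([-0.01, -0.23, -0.03]))
-130 1 [30.49 32.62 33.56] 299
-100 1 [30.39 32.62 33.53] 674
-50 1 [30.15 32.54 33.5 ] 308
puck l [-24.92  28.39] s [-102.56  -48.39] n [28.61 60.16 62.04]
26 [12.27 28.25] 84
30 [11.12 28.46] 211
34 [11.68 28.44] 225
38 [10.6  28.37] 247
42 [ 8.07 28.48] 255
46 [ 8.06 28.58] 280
50 [ 7.73 28.5 ] 316
54 [ 7.59 28.69] 334
58 [-25.48  28.45] 2796
```

View pics/w4.png

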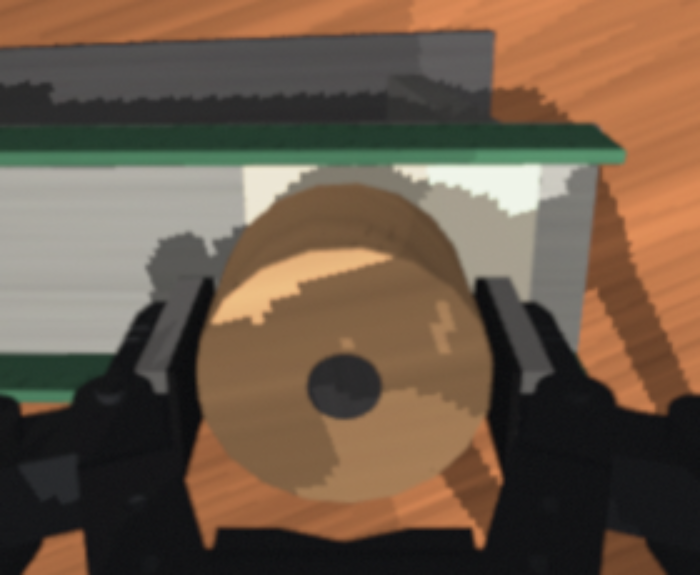

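View pics/s4.png

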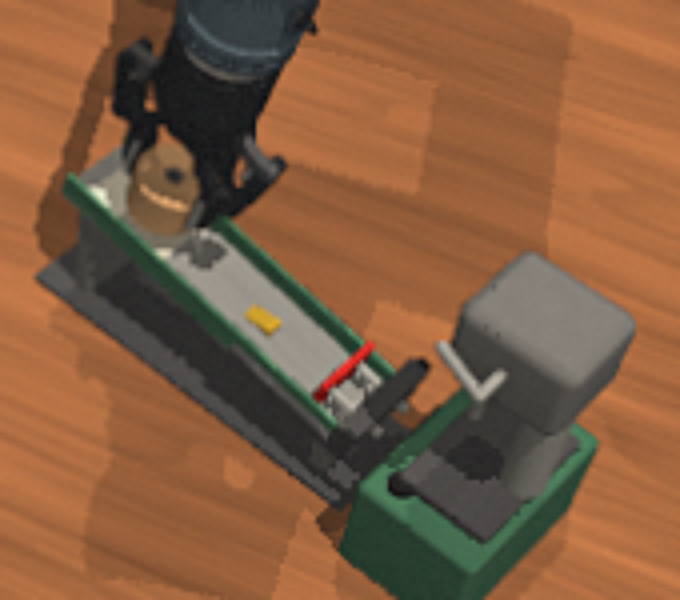

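Puck far edge is at l=28.45 and the wall's inner face is near 30.3, so the puck is centred in the channel with about 2 mm clearance. Puck middle is at s≈-75.5. Lowering.

```bash
python3 -m handwheel '[{"ax":0,"ay":0,"az":0,"tx":0,"ty":0.008,"tz":0,"grip":0.03},{"ax":0,"ay":0,"az":0,"tx":0,"ty":0.014,"tz":0,"grip":0.03},{"ax":0,"ay":0,"az":0,"tx":0,"ty":0.019,"tz":0,"grip":0.03},{"ax":0,"ay":0,"az":0,"tx":0,"ty":0.022,"tz":0,"grip":0.03},{"ax":0,"ay":0,"az":0,"tx":0,"ty":0.023,"tz":0,"grip":0.03},{"ax":0,"ay":0,"az":0,"tx":0,"ty":0.023,"tz":0,"grip":0.03}]'
python3 - <<'E'
from h import *
np.set_printoptions(precision=2,suppress=True)
st=env.sense();c=Chute();print(c.inv(st["position"]),st["ft_force"],st["ft_torque"])
E
```

```text
time_s: 7.2
position: [503.2, 119.9, 101.0]
ee_rot: [-1.233, 1.341, -1.57]
ft_force: [-0.2, 0.5, -1.8]
width: 0.636
[-75.74  10.43   2.66] [-0.24  0.47 -1.81] [ 0.21 -0.06  0.05]
```

```bash
python3 -m handwheel '[{"ax":0,"ay":0,"az":0,"tx":0,"ty":0.001,"tz":0,"grip":0.03},{"ax":0,"ay":0,"az":0,"tx":0,"ty":0.0018,"tz":0,"grip":0.03},{"ax":0,"ay":0,"az":0,"tx":0,"ty":0.0018,"tz":0,"grip":0.03}]'
```

```text
time_s: 7.5
position: [503.3, 119.7, 99.8]
ee_rot: [-1.233, 1.341, -1.57]
ft_force: [-1.3, 1.6, 3.4]
width: 0.633
```

```bash
python3 -m handwheel '[{"ax":0,"ay":0,"az":0,"tx":0,"ty":0,"tz":0,"grip":0.07},{"ax":0,"ay":0,"az":0,"tx":0,"ty":0,"tz":0,"grip":0.085},{"ax":0,"ay":0,"az":0,"tx":0,"ty":0,"tz":0,"grip":0.085},{"ax":0,"ay":0,"az":0,"tx":0,"ty":0,"tz":0,"grip":0.085},{"ax":0,"ay":0,"az":0,"tx":0,"ty":-0.015,"tz":0,"grip":0.085},{"ax":0,"ay":0,"az":0,"tx":0,"ty":-0.04,"tz":0,"grip":0.085},{"ax":0,"ay":0,"az":0,"tx":0,"ty":-0.07,"tz":0,"grip":0.085},{"ax":0,"ay":0,"az":0,"tx":0,"ty":-0.07,"tz":0,"grip":0.085},{"ax":0,"ay":0,"az":0,"tx":0,"ty":-0.07,"tz":0,"grip":0.085}]'
cat > look.py <<'E'
from h import *
import sys
np.set_printoptions(precision=2,suppress=True)
tag=sys.argv[1];st=env.sense();c=Chute();print("tcp s,n,l",c.inv(st["position"]),st["ft_force"],st["width"],"err",rel(c.pt(0),c.M,st)[1],st["joints"])
p=cams.read_camera("wrist");cv2.imwrite(f"pics/w{tag}.png",p["frame"])
g=np.array([(u,v) for u in range(0,640) for v in range(60,340)]);q=c.inv(pts(p,g,None,st));hsv=cv2.cvtColor(p["frame"],cv2.COLOR_BGR2HSV)[g[:,1],g[:,0]]
w=(abs(q[:,1]-36)<2.5)&(abs(q[:,2])<31)&(q[:,0]<80)&(hsv[:,0]>8)&(hsv[:,0]<28)&(hsv[:,1]>60)
if w.sum()>50: print("puck",w.sum(),"s",np.percentile(q[w][:,0],[.5,99.5]),"l",np.percentile(q[w][:,2],[.5,99.5]),"n",np.median(q[w][:,1]),cv2.minEnclosingCircle(q[w][:,[0,2]].astype(np.float32)))
r=((hsv[:,0]<6)|(hsv[:,0]>174))&(hsv[:,1]>170)&(abs(q[:,2])<28)&(q[:,0]>60)&(q[:,0]<115)
for n0 in (12,20,26,31):
    m=r&(abs(q[:,1]-n0)<2.5)
    if m.sum()>5:print("red n",n0,np.percentile(q[m][:,0],[5,50,95]),m.sum())
y=(hsv[:,0]>18)&(hsv[:,0]<35)&(hsv[:,1]>150)&(abs(q[:,2])<9)&(q[:,0]>10)&(q[:,0]<60)&(q[:,1]<12)
if y.sum()>5:print("yellow",y.sum(),np.percentile(q[y][:,0],[2,98]),np.percentile(q[y][:,1],[2,98]))
E
python3 look.py 5
```

```text
time_s: 8.4
position: [507.9, 133.8, 168.8]
ee_rot: [-1.231, 1.34, -1.57]
ft_force: [0.5, -0.3, 0.2]
width: 0.991
tcp s,n,l [-75.55  79.8    3.17] [ 0.46 -0.34  0.2 ] 0.9907301597708392 err [-0.12 -0.21 -0.08] [ 0.15  0.22  1.7  -0.2   1.31  2.07]
puck 4409 s [-101.55  -48.68] l [-25.72  27.6 ] n 36.045819361340584 ((-74.88423919677734, 0.43336501717567444), 28.047983169555664)
red n 12 [95.31 96.29 97.32] 326
red n 20 [95.42 96.32 97.26] 341
red n 26 [95.52 96.4  97.34] 363
red n 31 [ 95.63  97.52 101.33] 737
yellow 492 [19.48 41.35] [0.1  6.55]
```

View pics/w5.png

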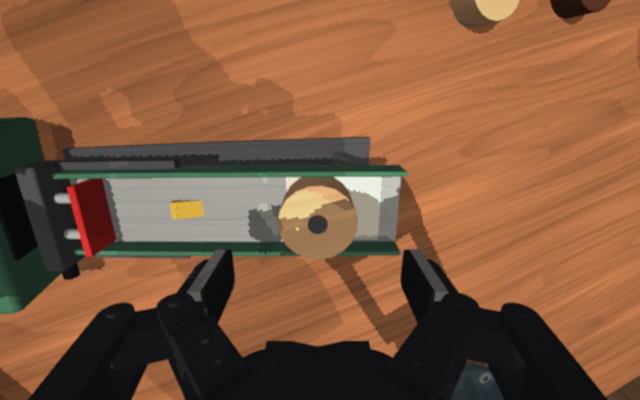

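The puck sits flat (top at n=36.0) on the white patch at s=-74.9, l=0.4; in the picture its dot is at (318,224). Next I'll shut the fingers and come in behind it on the uphill side.

```bash
python3 -m handwheel '[{"ax":0,"ay":0,"az":0,"tx":0.03,"ty":0,"tz":-0.003,"grip":0},{"ax":-0.1,"ay":-0.2,"az":0,"tx":0.06,"ty":0,"tz":-0.003,"grip":0},{"ax":-0.1,"ay":-0.2,"az":0,"tx":0.06,"ty":0,"tz":-0.003,"grip":0},{"ax":-0.1,"ay":-0.2,"az":0,"tx":0.06,"ty":0,"tz":-0.003,"grip":0},{"ax":-0.1,"ay":-0.2,"az":0,"tx":0.06,"ty":0,"tz":-0.003,"grip":0},{"ax":-0.1,"ay":-0.2,"az":0,"tx":0.06,"ty":0.02,"tz":-0.003,"grip":0},{"ax":-0.1,"ay":-0.2,"az":0,"tx":0.06,"ty":0.04,"tz":-0.003,"grip":0},{"ax":-0.1,"ay":-0.2,"az":0,"tx":0.06,"ty":0.055,"tz":-0.003,"grip":0},{"ax":-0.1,"ay":-0.2,"az":0,"tx":0.06,"ty":0.063,"tz":-0.003,"grip":0},{"ax":-0.1,"ay":-0.2,"az":0,"tx":0.06,"ty":0.066,"tz":-0.003,"grip":0},{"ax":-0.1,"ay":-0.2,"az":0,"tx":0.06,"ty":0.066,"tz":-0.003,"grip":0},{"ax":-0.1,"ay":-0.2,"az":0,"tx":0.06,"ty":0.066,"tz":-0.003,"grip":0}]'
python3 look.py 6
```

```text
time_s: 9.65
position: [483.9, 65.4, 116.3]
ee_rot: [-1.236, 1.34, -1.566]
ft_force: [-0.5, -0.5, 0.4]
width: -0.001
tcp s,n,l [-135.47   13.36   -0.24] [-0.5  -0.52  0.43] -0.0010999220492917587 err [ 0.03  0.01 -0.04] [ 0.02  0.21  1.85 -0.22  1.16  1.98]
puck 7524 s [-102.19  -48.82] l [-22.45  28.16] n 35.92524452397764 ((-97.9035873413086, 3.334105968475342), 50.9301872253418)
yellow 909 [19.25 41.27] [-0.    6.76]
```

View pics/w6.png

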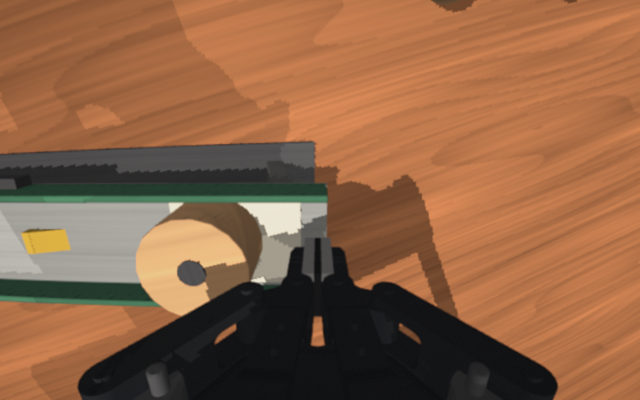

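Run:
```python
from h import *
np.set_printoptions(precision=1,suppress=True)
st=env.sense();p=cams.read_camera("wrist");M=R.from_rotvec(st["ee_rot"]).as_matrix()
g=np.array([(u,v) for u in range(60,580) for v in range(230,400)]);t=(pts(p,g,None,st)-st["position"])@M
hsv=cv2.cvtColor(p["frame"],cv2.COLOR_BGR2HSV)[g[:,1],g[:,0]]
m=(hsv[:,2]<110)&(t[:,1]<5)&(t[:,1]>-100)&(p["z_map"][g[:,1],g[:,0]]>0)
for a in range(0,-90,-6):
    k=m&(abs(t[:,1]-a)<3)&(abs(t[:,2])<40)
    if k.sum()>3:print(a,"x",np.percentile(t[k][:,0],[1,99]),"z",np.percentile(t[k][:,2],[1,99]),k.sum())
```

```text
0 x [-156.3  -32.8] z [-31.6  12.3] 679
-6 x [-151.7   10.9] z [-31.6  15.7] 464
-12 x [-39.5  12.7] z [-3.6 18.7] 491
-18 x [-42.1  12.7] z [-3.2 21.4] 608
-24 x [-66.6  12.5] z [-9.1 14.3] 974
-30 x [-13.8  12.9] z [ 6.2 11.5] 382
-36 x [-6.9  6.1] z [-10.8  11.5] 607
-42 x [-21.3  20.8] z [ 5.6 13.4] 497
-48 x [-32.5  30.8] z [-8.9 13.7] 1748
-54 x [-36.9  35.8] z [-8.8 13.3] 3469
-60 x [-40.6  39.9] z [-9.  12.4] 3037
-66 x [-45.9  44.7] z [-9.  17.1] 2865
-72 x [-49.9  49. ] z [-9.2 17.4] 5085
-78 x [-54.8  53.7] z [-8.7 17.4] 5858
-84 x [-59.2  58.1] z [ 1.5 17.5] 7048
```

Shut fingers have a half-thickness of about 13 mm up to 36 mm behind the tip, so contact should come at TCP s≈-116. I'll push slowly along the slope.

```bash
python3 -m handwheel '[{"ax":0,"ay":0,"az":0,"tx":-0.005,"ty":0,"tz":0.0006,"grip":0},{"ax":0,"ay":0,"az":0,"tx":-0.010,"ty":0,"tz":0.0006,"grip":0},{"ax":0,"ay":0,"az":0,"tx":-0.015,"ty":0,"tz":0.0006,"grip":0},{"ax":0,"ay":0,"az":0,"tx":-0.020,"ty":0,"tz":0.0006,"grip":0},{"ax":0,"ay":0,"az":0,"tx":-0.025,"ty":0,"tz":0.0006,"grip":0},{"ax":0,"ay":0,"az":0,"tx":-0.030,"ty":0,"tz":0.0006,"grip":0},{"ax":0,"ay":0,"az":0,"tx":-0.035,"ty":0,"tz":0.0006,"grip":0},{"ax":0,"ay":0,"az":0,"tx":-0.040,"ty":0,"tz":0.0006,"grip":0},{"ax":0,"ay":0,"az":0,"tx":-0.045,"ty":0,"tz":0.0006,"grip":0},{"ax":0,"ay":0,"az":0,"tx":-0.050,"ty":0,"tz":0.0006,"grip":0}]'
python3 look.py 7
```

```text
time_s: 10.75
position: [498.6, 112.4, 106.0]
ee_rot: [-1.235, 1.339, -1.566]
ft_force: [-0.1, -1.2, 1.1]
width: 0.0
tcp s,n,l [-85.16  13.52   0.43] [-0.07 -1.17  1.08] 0.0003136496612332492 err [ 0.02 -0.   -0.05] [ 0.11  0.28  1.78 -0.21  1.17  2.06]
puck 6396 s [-69.54 -16.86] l [-16.16  27.83] n 35.91288305331015 ((-43.67294692993164, 0.2964024245738983), 28.720205307006836)
red n 12 [95.07 96.28 97.52] 621
red n 20 [94.91 96.28 97.32] 327
red n 26 [94.94 96.32 97.27] 109
yellow 945 [19.5 41.4] [0.11 6.75]
```

View pics/w7.png

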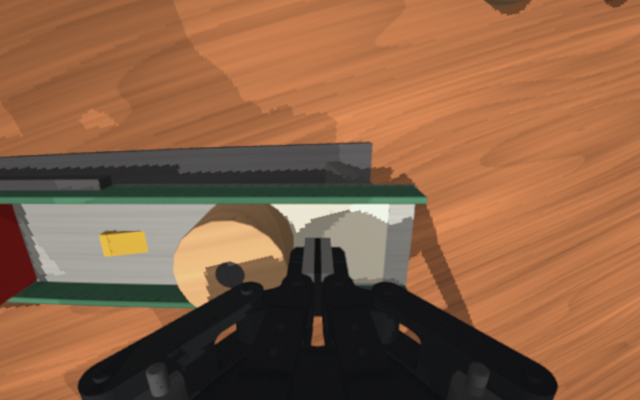

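Puck is moving straight: middle s≈-43.4, TCP -85.2, offset ≈41.8 mm. Continuing.

```bash
python3 -m handwheel '[{"ax":0,"ay":0,"az":0,"tx":-0.005,"ty":0,"tz":0,"grip":0},{"ax":0,"ay":0,"az":0,"tx":-0.010,"ty":0,"tz":0,"grip":0},{"ax":0,"ay":0,"az":0,"tx":-0.015,"ty":0,"tz":0,"grip":0},{"ax":0,"ay":0,"az":0,"tx":-0.020,"ty":0,"tz":0,"grip":0},{"ax":0,"ay":0,"az":0,"tx":-0.025,"ty":0,"tz":0,"grip":0},{"ax":0,"ay":0,"az":0,"tx":-0.030,"ty":0,"tz":0,"grip":0},{"ax":0,"ay":0,"az":0,"tx":-0.035,"ty":0,"tz":0,"grip":0},{"ax":0,"ay":0,"az":0,"tx":-0.040,"ty":0,"tz":0,"grip":0},{"ax":0,"ay":0,"az":0,"tx":-0.045,"ty":0,"tz":0,"grip":0},{"ax":0,"ay":0,"az":0,"tx":-0.050,"ty":0,"tz":0,"grip":0},{"ax":0,"ay":0,"az":0,"tx":-0.055,"ty":0,"tz":0,"grip":0},{"ax":0,"ay":0,"az":0,"tx":-0.060,"ty":0,"tz":0,"grip":0}]'
python3 look.py 8
```

```text
time_s: 12.0
position: [515.6, 169.7, 93.3]
ee_rot: [-1.235, 1.34, -1.566]
ft_force: [0.4, -0.7, -1.0]
width: 0.001
tcp s,n,l [-24.06  13.58   0.35] [ 0.36 -0.73 -0.97] 0.0014173368657794348 err [ 0.01  0.01 -0.09] [ 0.21  0.37  1.69 -0.2   1.19  2.15]
puck 6407 s [-8.42 44.42] l [-16.34  27.77] n 35.91212859246593 ((17.3870792388916, 0.28897687792778015), 28.56195831298828)
red n 12 [95.59 96.37 97.29] 618
red n 20 [95.59 96.4  97.38] 697
red n 26 [95.55 96.36 97.62] 778
red n 31 [ 95.67  97.5  101.42] 1483
```

```bash
python3 -m handwheel '[{"ax":0,"ay":0,"az":0,"tx":-0.005,"ty":0,"tz":0,"grip":0},{"ax":0,"ay":0,"az":0,"tx":-0.010,"ty":0,"tz":0,"grip":0},{"ax":0,"ay":0,"az":0,"tx":-0.015,"ty":0,"tz":0,"grip":0},{"ax":0,"ay":0,"az":0,"tx":-0.020,"ty":0,"tz":0,"grip":0},{"ax":0,"ay":0,"az":0,"tx":-0.025,"ty":0,"tz":0,"grip":0},{"ax":0,"ay":0,"az":0,"tx":-0.030,"ty":0,"tz":0,"grip":0},{"ax":0,"ay":0,"az":0,"tx":-0.034,"ty":0,"tz":0,"grip":0},{"ax":0,"ay":0,"az":0,"tx":-0.037,"ty":0,"tz":0,"grip":0},{"ax":0,"ay":0,"az":0,"tx":-0.039,"ty":0,"tz":0,"grip":0},{"ax":0,"ay":0,"az":0,"tx":-0.041,"ty":0,"tz":0,"grip":0},{"ax":0,"ay":0,"az":0,"tx":-0.042,"ty":0,"tz":0,"grip":0},{"ax":0,"ay":0,"az":0,"tx":-0.043,"ty":0,"tz":0,"grip":0}]'
python3 look.py 9
python3 -c "
from h import *
c=Chute();s=env.sense();print('F along d',s['ft_force']@c.d)"
```

```text
time_s: 13.25
position: [527.8, 210.6, 84.3]
ee_rot: [-1.235, 1.34, -1.565]
ft_force: [0.6, -1.1, 0.5]
width: -0.002
tcp s,n,l [19.57 13.72  0.31] [ 0.58 -1.14  0.47] -0.0016211289168868643 err [ 0.01  0.02 -0.12] [ 0.27  0.43  1.62 -0.19  1.21  2.21]
puck 5491 s [34.85 79.87] l [-15.7   27.71] n 35.99047439485507 ((60.450496673583984, 1.3708125352859497), 27.830598831176758)
red n 12 [95.82 96.28 97.76] 152
red n 20 [95.76 96.38 98.1 ] 311
red n 26 [95.89 96.43 97.22] 535
red n 31 [ 96.04  98.01 101.42] 1402
F along d -0.3733123301960672
```

View pics/w9.png

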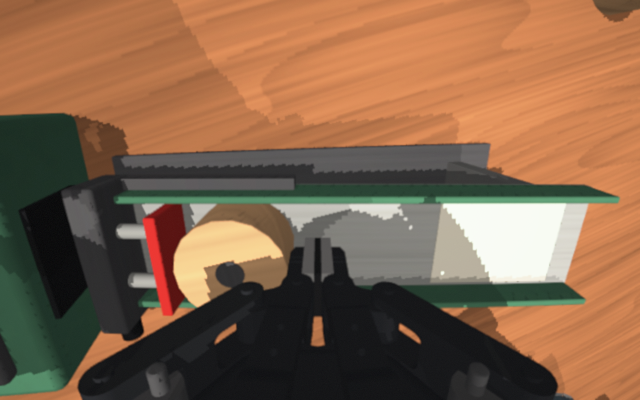

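The puck is about 7 mm short of the red stop; the stop still shows s≈96.3, so it hasn't been touched. From here I'll go in small steps.

```bash
python3 -m handwheel '[{"ax":0,"ay":0,"az":0,"tx":-0.002,"ty":0,"tz":0,"grip":0},{"ax":0,"ay":0,"az":0,"tx":-0.004,"ty":0,"tz":0,"grip":0},{"ax":0,"ay":0,"az":0,"tx":-0.0055,"ty":0,"tz":0,"grip":0},{"ax":0,"ay":0,"az":0,"tx":-0.0065,"ty":0,"tz":0,"grip":0},{"ax":0,"ay":0,"az":0,"tx":-0.0075,"ty":0,"tz":0,"grip":0},{"ax":0,"ay":0,"az":0,"tx":-0.008,"ty":0,"tz":0,"grip":0}]'
cat > f.py <<'E'
from h import *
np.set_printoptions(precision=2,suppress=True)
c=Chute();st=env.sense();print("TCP",c.inv(st["position"]),'F d,n,l',st['ft_force']@c.d,st['ft_force']@c.n,st['ft_force']@c.l)
E
python3 f.py; python3 look.py 10
```

```text
time_s: 13.9
position: [529.9, 217.7, 82.8]
ee_rot: [-1.236, 1.339, -1.566]
ft_force: [-0.9, -4.5, 3.3]
width: -0.001
TCP [27.13 13.72  0.32] F d,n,l -5.1166919186238395 2.234564672643269 0.4654026022629983
tcp s,n,l [27.13 13.72  0.32] [-0.85 -4.48  3.25] -0.0012394267553949973 err [ 0.02  0.02 -0.05] [ 0.28  0.45  1.61 -0.19  1.21  2.22]
puck 4321 s [42.36 79.82] l [-10.94  27.92] n 36.00615984142906 ((65.1392822265625, 6.526162624359131), 24.30791473388672)
red n 12 [96.66 97.14 99.33] 119
red n 20 [96.79 97.29 99.4 ] 155
red n 26 [96.48 96.99 99.73] 197
red n 31 [ 96.86  99.38 102.1 ] 1134
yellow 90 [38.35 41.59] [-0.76  1.17]
```

Stop contact felt: about 5 N, and the stop has moved 0.8 mm. I'll press another 2 mm and check.

```bash
python3 -m handwheel '[{"ax":0,"ay":0,"az":0,"tx":-0.001,"ty":0,"tz":0,"grip":0},{"ax":0,"ay":0,"az":0,"tx":-0.0016,"ty":0,"tz":0,"grip":0},{"ax":0,"ay":0,"az":0,"tx":-0.002,"ty":0,"tz":0,"grip":0},{"ax":0,"ay":0,"az":0,"tx":-0.002,"ty":0,"tz":0,"grip":0}]'
python3 f.py; python3 look.py 11
```

```text
time_s: 14.35
position: [530.4, 218.8, 82.4]
ee_rot: [-1.237, 1.339, -1.567]
ft_force: [-2.1, -6.2, 3.5]
width: 0.001
TCP [28.42 13.64  0.43] F d,n,l -7.110055968083018 2.076555660574813 -0.2675004505044563
tcp s,n,l [28.42 13.64  0.43] [-2.12 -6.17  3.51] 0.00142725090810942 err [0.03 0.01 0.02] [ 0.28  0.45  1.6  -0.19  1.21  2.22]
puck 4118 s [43.61 79.86] l [-10.14  27.92] n 35.94855922211135 ((65.75056457519531, 7.375931262969971), 23.667810440063477)
red n 12 [ 97.98  98.46 101.1 ] 116
red n 20 [ 98.02  98.61 100.01] 151
red n 26 [ 97.79  98.31 100.8 ] 195
red n 31 [ 98.11 100.67 103.37] 1129
yellow 308 [19.07 42.04] [-0.15  6.8 ]
```

View pics/w11.png

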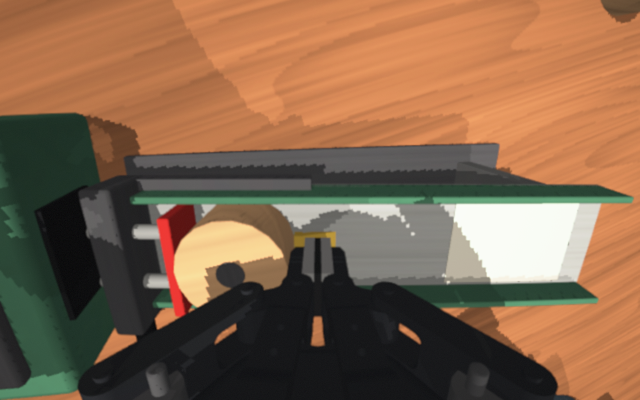

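The yellow catch is up: its crest reads n≈6.8 now, against about 1 before this step, visible at (315,240). The stop is in by about 2.1 mm. I'll withdraw straight uphill and verify.

```bash
python3 -m handwheel '[{"ax":0,"ay":0,"az":0,"tx":0.002,"ty":0,"tz":0,"grip":0},{"ax":0,"ay":0,"az":0,"tx":0.006,"ty":0,"tz":0,"grip":0},{"ax":0,"ay":0,"az":0,"tx":0.015,"ty":0,"tz":0,"grip":0},{"ax":0,"ay":0,"az":0,"tx":0.03,"ty":0,"tz":0,"grip":0},{"ax":0,"ay":0,"az":0,"tx":0.045,"ty":0,"tz":0,"grip":0},{"ax":0,"ay":0,"az":0,"tx":0.06,"ty":-0.02,"tz":0,"grip":0},{"ax":0,"ay":0,"az":0,"tx":0.07,"ty":-0.05,"tz":0,"grip":0},{"ax":0,"ay":0,"az":0,"tx":0.07,"ty":-0.08,"tz":0,"grip":0},{"ax":0,"ay":0,"az":0,"tx":0.07,"ty":-0.1,"tz":0,"grip":0},{"ax":0,"ay":0,"az":0,"tx":0.07,"ty":-0.1,"tz":0,"grip":0},{"ax":0,"ay":0,"az":0,"tx":0.07,"ty":-0.1,"tz":0,"grip":0}]'
python3 f.py; python3 look.py 12; python3 -c "
from h import *
for n in ('top','scene'): cv2.imwrite(f'pics/{n}12.png',cams.read_camera(n)['frame'])"
```

```text
time_s: 15.5
position: [516.6, 172.5, 194.9]
ee_rot: [-1.236, 1.339, -1.567]
ft_force: [-0.2, 0.4, -0.7]
width: 0.001
TCP [-42.3  113.54   0.49] F d,n,l 0.43048123606163313 -0.5878742339096268 -0.2986260862570185
tcp s,n,l [-42.3  113.54   0.49] [-0.2   0.37 -0.66] 0.0012393499468876066 err [ 0.01 -0.03 -0.  ] [ 0.21  0.24  1.62 -0.19  1.38  2.12]
puck 2348 s [43.23 79.71] l [-25.76  27.66] n 35.919136400123364 ((69.24755859375, 0.5090556144714355), 27.87144660949707)
red n 12 [97.91 98.43 99.33] 28
red n 20 [97.27 97.96 98.77] 39
red n 26 [97.53 98.23 98.87] 66
red n 31 [ 97.72 100.57 103.1 ] 418
yellow 392 [19.31 42.13] [0.08 6.81]
```

View pics/w12.png

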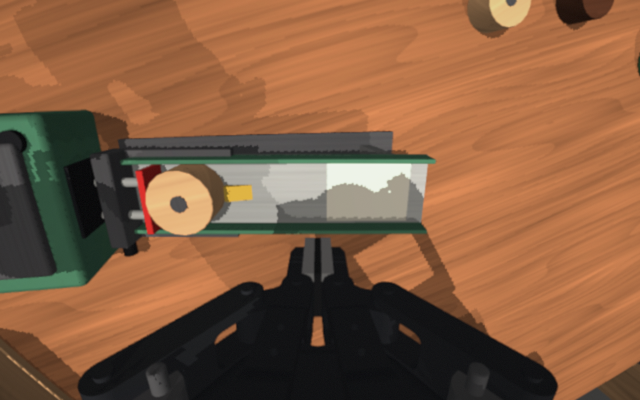

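View pics/scene12.png

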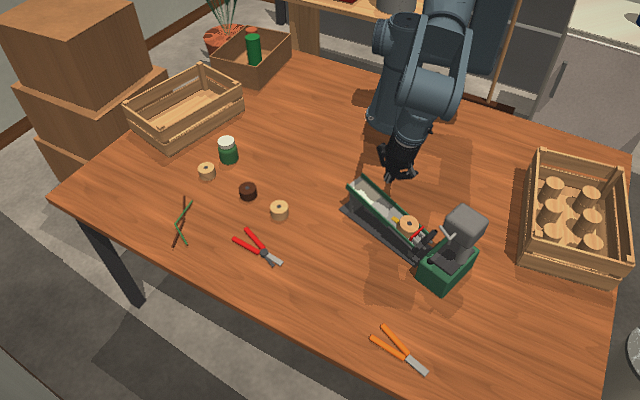

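The pusher is clear. The stop stays about 2 mm in (s≈98.1 against 96.3 at rest). The puck, dot at (179,204) in the wrist view, rests on the raised catch at (238,193). In the scene view nothing else has moved.

```bash
python3 -c "
from station import job_done
print(job_done())"
```

```text
the job is handed in; nothing more can be done
None
```

The pale puck is seated against the red stop with the yellow catch up behind it, and I handed the job in with the arm clear at about 15.6 s of the 67 s allowed.

- **Choice of puck:** I took the pale puck nearest the base, at 522 mm; the two look-alikes were at 635 and 731 mm.
- **Loading:** I set it flat on the white patch with its middle at s ≈ -75 mm, let go, and closed the fingers to use as a pusher.
- **Pressing:** I pushed it down in small steps until I felt the stop, then pressed the stop in about 2.1 mm, with a highest reading of about 7 N along the slope. The catch rose from about 1 mm to about 6.8 mm above the floor as measured (6 mm nominal).
- **Final checks:** After I withdrew, the stop stayed about 2 mm in (98.1 mm against 96.3 mm at rest), which means the puck is held by the catch. The catch was still up, and the force on the tool was about 0. In the last scene picture the dark puck, the secateurs and the jar look unmoved.
- **Disagreements:**
  - The measured puck position varied by 2–3 mm between the dot on its top and its outline. I settled this by checking its clearance to the chute wall before lowering.
  - At the grasp the tool sat about 5 mm higher than I had commanded, and the grip still held.

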